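# Scan the tube carriers in and put them back in their bays

### The arm

A 6-joint arm with a two-finger parallel gripper is mounted at the origin on the work surface. World frame = base frame: x ahead of the robot, y to its left, z up, the work surface at z = 0. Lengths are in m, angles in degrees, forces in N, time in s.
With the tool pointing down it reaches from about 0.4 to 0.825 m from the base axis. Payload 7 kg.
Tool frame: the origin (TCP) lies on the centre line of the jaws, within the pads' length; the fingertips stand 19 mm ahead of it and the grasp point (between the pads) is the TCP; z points along the fingers, y is the line along which they close (so a half turn about z gives the same grasp; the last joint's range is limited). The gripper opens to 88 mm and grips with 3 to 60 N. Pads are 19 mm wide; open, the fingers measure 130 mm over their backs; the gripper's body (78 mm by 193 mm) begins 47 mm behind the grasp point.
Start: joints at [16.507, 20.546, 0.682, 0, -70.136, -16.507], TCP at [0.675, -0, 0.246] pointing down, gripper open.
Joint ranges: [-176.03, 176.03], [-82.01, 121.73], [-58.28, 71.71], [-173.87, 95.51], [-174.79, -0.11], [-173.66, 173.66]. Speed limits (degrees/s): [136.94, 136.94, 172.46, 180, 180, 180].

### API

Orientations are given as [roll, pitch, yaw] about the fixed x, y, z axes, in that order (R = Rz(yaw) Ry(pitch) Rx(roll)).
In Python, from plant import ctrl gives the robot as it stands.
- The arm moves only by the tool move_arm, never from a script. Its argument "motion" is a list of rows, each a list of 3 entries, a list of its own where there are three numbers: the shift along the tool's x, y, z in mm, then the turn, a rotation vector about the tool's x, y, z in degrees, then the closure, from 0 (fully open) to 1 (shut). A call has 1 to 10 rows; each row is the pose to reach, as a shift and turn from the pose commanded when the call began, along the tool's axes at that moment; what a row does not reach only later rows make up. A row lasts 1/12 s, in which the tool goes at most 41.7 mm and 7.16 degrees, less where a joint would pass 70% of its speed; a pose out of reach is approached as far as the arm can. A call with a gripper value outside its range is refused whole. The fingers move at their own pace and stop on an object; the grip force is fixed at half the most. Time passes only in rows, so rows that repeat a pose let the fingers close. It gives the time, the measured TCP pose, the force, the opening and the grip force at its end, in the units of the state.
- ctrl.get_obs(): the state, without advancing time (a new reading comes with each control period).
- ctrl.snapshot(name): name is "scene" or "side" or "wrist"; returns a dict with "color" (420x560x3 uint8, blue, green, red), "camera_matrix" (3x3 intrinsics, pixels), "k1" (the pictures are not rectified: a ray, as slopes to the right and down, at radius r is drawn at 1 + k1 r^2 times it, then the intrinsics apply), "cam_to_world" (4x4, takes a point from camera to world coordinates). Camera axes: x right, y up, looking along -z (the intrinsics and any distortion apply to the point x, -y, -z); pixel columns grow to the right and rows downward; lengths in m; the calibration is good to about 2 mm. A picture is of the moment at which its call begins. There is no depth.
- ctrl.close_job(): hands the job in; it is judged then, once.
The state is a dict: "clock": time; "joint_pos": joint angles; "qvel": joint speeds; "tau": joint torques, N m; "tool_pos": TCP position; "orientation": TCP orientation; "force": force on the tool from outside, world axes, zero at the start; "moment": the same for the moment, N m; "opening": finger opening in m; "gripper_force": force on a finger pad.
Only numpy, scipy, OpenCV 4.12 (cv2) and the standard library are available. Lean on these libraries where they do the work, as an engineer would, in place of code of your own. Each camera call takes 0.05 s, during which the arm holds its last target. There are 200 camera calls.

### The job

Check the tube carriers back in one at a time, in the order of draw: blue, then orange, then green, then purple, skipping any colour that is not there. Stand each carrier fully down in the black scan nest, squeeze the scanner's trigger right in for about half a second and let it go, then put that carrier fully down in the rack bay of its own colour before starting on the next. Finish with every carrier upright and home in its own bay, and leave the other things on the cart where they stand.

Things in the scene. Friction and masses are not known exactly. Their poses are not given: they have to be found in the camera images.
- carrier_blue: Tube carrier with blue caps: a white block 104 x 42 x 44 mm (along its x, y, z) holding one row of five capped tubes along its x; the caps form a row 90 mm long (x) and 16 mm wide (y), from 54 to 80 mm above its underside, and can be pinched across y. 0.22 kg. Origin at the centre of the underside, z up. May be absent.
- carrier_orange: Tube carrier with orange caps: a white block 104 x 42 x 44 mm (along its x, y, z) holding one row of five capped tubes along its x; the caps form a row 90 mm long (x) and 16 mm wide (y), from 54 to 80 mm above its underside, and can be pinched across y. 0.22 kg. Origin at the centre of the underside, z up. May be absent.
- carrier_green: Tube carrier with mint-green caps: a white block 104 x 42 x 44 mm (along its x, y, z) holding one row of five capped tubes along its x; the caps form a row 90 mm long (x) and 16 mm wide (y), from 54 to 80 mm above its underside, and can be pinched across y. 0.22 kg. Origin at the centre of the underside, z up. May be absent.
- carrier_purple: Tube carrier with purple caps: a white block 104 x 42 x 44 mm (along its x, y, z) holding one row of five capped tubes along its x; the caps form a row 90 mm long (x) and 16 mm wide (y), from 54 to 80 mm above its underside, and can be pinched across y. 0.22 kg. Origin at the centre of the underside, z up. May be absent.
- bay_blue: Rack bay with blue floor and blue label plate (45 mm tall) at its +x end; four stand side by side, 76 mm apart: a white pocket, inside 116 x 52 mm (x, y), walls 5 mm thick, 14 mm high, floor 5 mm thick. Origin: centre of its underside, 12 mm above the table. A carrier that is home stands 5 mm above the origin, its x along the bay's x, either way round.
- bay_orange: Rack bay with orange floor and orange label plate (45 mm tall) at its +x end; four stand side by side, 76 mm apart: a white pocket, inside 116 x 52 mm (x, y), walls 5 mm thick, 14 mm high, floor 5 mm thick. Origin: centre of its underside, 12 mm above the table. A carrier that is home stands 5 mm above the origin, its x along the bay's x, either way round.
- bay_green: Rack bay with mint-green floor and mint-green label plate (45 mm tall) at its +x end; four stand side by side, 76 mm apart: a white pocket, inside 116 x 52 mm (x, y), walls 5 mm thick, 14 mm high, floor 5 mm thick. Origin: centre of its underside, 12 mm above the table. A carrier that is home stands 5 mm above the origin, its x along the bay's x, either way round.
- bay_purple: Rack bay with purple floor and purple label plate (45 mm tall) at its +x end; four stand side by side, 76 mm apart: a white pocket, inside 116 x 52 mm (x, y), walls 5 mm thick, 14 mm high, floor 5 mm thick. Origin: centre of its underside, 12 mm above the table. A carrier that is home stands 5 mm above the origin, its x along the bay's x, either way round.
- nest (a point): Scan nest: black pocket with a red line along its x, inside 116 x 52 mm (x, y), walls 9 mm above its floor, on the fixed scan station. The point is the centre of its floor, 11 mm above the table; a carrier stands in it with its x along the nest's x, either way round. The scanner's window faces it from 110 mm away on the -y side.
- squeeze (a point): Squeeze point: a scanner clamped on its side, black pistol grip level along x (24 mm wide in y, 34 tall), yellow trigger 22 mm tall on the grip's +y side. Point midway between grip back and squeezed trigger face, 75 mm above the table; 33 mm apart along y when squeezed, the trigger 15 mm farther out at rest. Base plate (6 mm) below; scanner head from 44 mm to +x, top at 105 mm. Axes as the nest's.
- trigger (a joint): Sprung trigger angle: 0 at rest, 0.3 rad fully squeezed against the grip. It springs back when let go; about 6 N at its tip squeezes it fully.
- trigger_tip (a point): A point on the trigger's lever 40 mm from its hinge, at mid height; its x axis lies along the lever, parallel to the nest's x when fully squeezed.
- tape_a: Tan roll of bandage tape standing on end, 72 mm across, 50 mm tall. Origin at the centre of its underside. Not part of the job: leave it where it is.
- tape_b: Tan roll of bandage tape standing on end, 72 mm across, 50 mm tall. Origin at the centre of its underside. Not part of the job: leave it where it is.
- swab_jar: Glass jar with a steel lid, 78 mm across, 100 mm tall. Origin at the centre of its underside. Not part of the job: leave it where it is.
- wipe_pack: Green pack of wipes, 90 x 130 x 45 mm. Origin at the centre of its underside. Not part of the job: leave it where it is.
Things that resemble listed ones, but are neither listed nor needed, are in the scene too. What is shaped like the carrier_blue but pink or yellow is not meant.

How it is judged:
By the outcome, as a careful person would: the job done as asked, in the order asked, and still so for the second after the job is handed in, with the robot touching nothing.
Of carrier_blue, carrier_orange, carrier_green, carrier_purple only 3 to 4 are there at a start; the rules pass over those that are not, and their reading is None.
At some moment in a run one of carrier_blue, carrier_orange, carrier_green, carrier_purple may be knocked a few centimetres aside while the robot is not near it.
It also fails if it takes over 210 s, if anything falls off the work surface, if the arm or the gripper's body presses on something with over 40 N, if the wrist force passes 120 N, or if a joint passes its speed limit or range.

## Working session

There is one attempt and no reset: what is moved stays moved. The work goes in short steps, Python scripts to look and compute and a tool call to move; the robot and the scene stay as the last step left them, time stands still between calls to the robot, and variables do not carry over. Pictures are saved under pics/ and viewed, at most 14 in all, crops included, and the job is handed in when it is done.

Besides the shell and the picture viewer there is one more tool, called after "Call:" as a command line: name --argument value ..., lists and objects as JSON in quotes. move_arm: Moves the arm, as the interface text tells. Its arguments: {"type":"object","properties":{"motion":{"type":"array"}},"required":["motion"]}

```bash
ls; mkdir -p pics
cat > h.py <<'E'
import numpy as np, cv2
from plant import ctrl
def snap(n,f=None):
    s=ctrl.snapshot(n)
    if f: cv2.imwrite('pics/'+f,s['color'])
    return s
def px2w(s,u,v,z):
    K=np.array(s['camera_matrix']);k=s['k1'];T=np.array(s['cam_to_world'])
    d=np.array([(u-K[0,2])/K[0,0],(v-K[1,2])/K[1,1]]);p=d.copy()
    for _ in range(30): p=d/(1+k*(p@p))
    r=T[:3,:3]@np.array([p[0],-p[1],-1]);o=T[:3,3]
    return o+r*(z-o[2])/r[2]
def w2px(s,P):
    K=np.array(s['camera_matrix']);k=s['k1'];T=np.array(s['cam_to_world'])
    c=T[:3,:3].T@(np.array(P)-T[:3,3]);p=np.array([c[0],-c[1]])/-c[2];p=p*(1+k*(p@p))
    return np.array([K[0,0]*p[0]+K[0,2],K[1,1]*p[1]+K[1,2]])
E
python3 - <<'E'
from h import *
for n in ['scene','side','wrist']:
    s=snap(n,n+'0.png');print(n,np.round(s['cam_to_world'],3).tolist(),s['camera_matrix'],s['k1'])
print(ctrl.get_obs())
a=[cv2.imread('pics/%s0.png'%n) for n in ['scene','side']]
cv2.imwrite('pics/sc.png',cv2.resize(a[0],(800,600),interpolation=cv2.INTER_CUBIC))
cv2.imwrite('pics/si.png',cv2.resize(a[1],(800,600),interpolation=cv2.INTER_CUBIC))
E
```

```text
pics
scene [[0.767, -0.472, 0.435, 1.173], [0.641, 0.568, -0.516, -0.715], [-0.004, 0.674, 0.738, 1.171], [0.0, 0.0, 0.0, 1.0]] [[475.73998138   0.         278.09809974]
 [  0.         475.73998138 210.44870035]
 [  0.           0.           1.        ]] -0.0696311258864378
side [[0.731, 0.493, -0.471, -0.034], [-0.682, 0.52, -0.514, -0.589], [-0.008, 0.697, 0.717, 0.941], [0.0, 0.0, 0.0, 1.0]] [[489.69319494   0.         275.41566413]
 [  0.         489.69319494 204.88261289]
 [  0.           0.           1.        ]] -0.17149704309224553
wrist [[-1.0, -0.002, 0.001, 0.675], [0.001, -0.96, -0.281, -0.076], [0.002, -0.281, 0.96, 0.384], [0.0, 0.0, 0.0, 1.0]] [[336.42638488   0.         279.42552311]
 [  0.         336.42638488 210.57775952]
 [  0.           0.           1.        ]] -0.08376040265287267
{'clock': 0.15, 'joint_pos': array([ 1.65070195e+01,  2.05829958e+01,  6.48590334e-01, -1.47236989e-02,
       -7.01361825e+01, -1.65069573e+01]), 'qvel': array([-0.0569868 , -0.14007824,  0.2055523 ,  0.11489735, -0.1508775 ,
        0.05388499]), 'tau': array([ 1.39394037e-04, -5.83274567e+01,  2.93289685e+01,  7.00122759e+00,
        8.75052094e-03, -9.76538854e-05]), 'tool_pos': array([ 6.74675858e-01, -1.63433920e-05,  2.44847464e-01]), 'orientation': array([ 1.79928388e+02, -6.78543301e-03, -9.00049450e+01]), 'force': array([-0.69631241,  0.15114169,  0.88654343]), 'moment': array([0.01506836, 0.01500179, 0.04904601]), 'gripper_force': 0.0, 'opening': 0.08744272087016254}
```

View pics/sc.png

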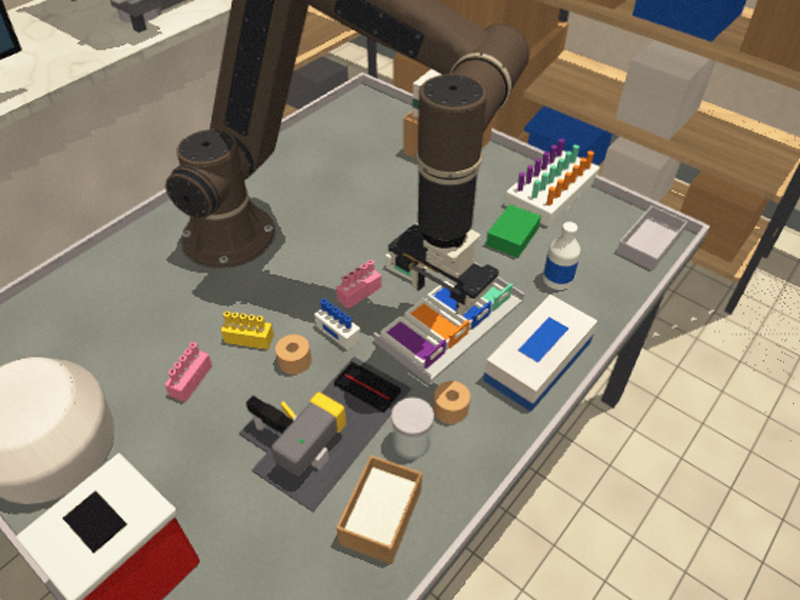

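View pics/si.png

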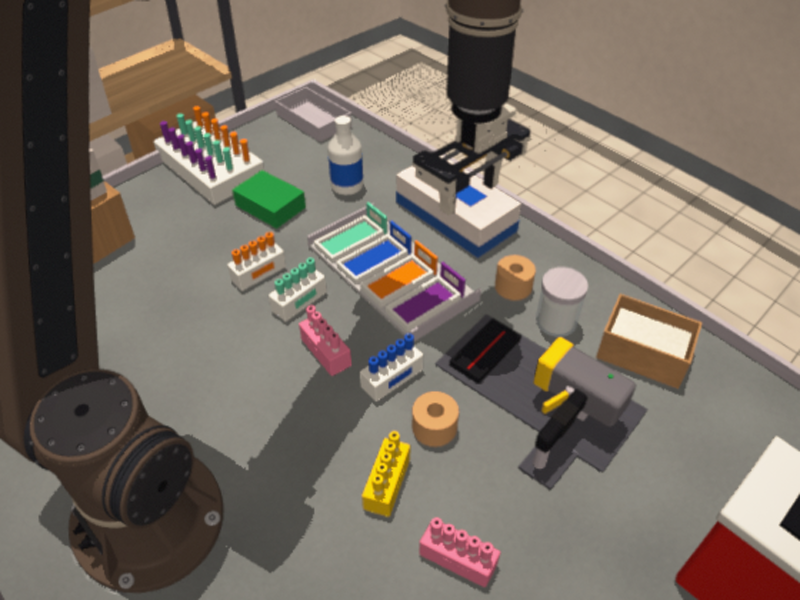

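The side view shows three target carriers: orange at about (256,260), green (297,287) and blue (391,365). No purple carrier is visible. The pink ones at (325,340) and (460,550) and the yellow at (386,475) are decoys. The bays run green, blue, orange, purple, the nest is at (485,348) and the scanner at (580,390). I'll enlarge the view to confirm and measure.

Run:
```python
import cv2
a=cv2.imread('pics/side0.png')
for n,x,y in [('c1',150,130),('c2',260,215)]:
    cv2.imwrite(f'pics/{n}.png',cv2.resize(a[y:y+150,x:x+200],(800,600),interpolation=cv2.INTER_CUBIC))
```

```text
(no output)
```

View pics/c1.png

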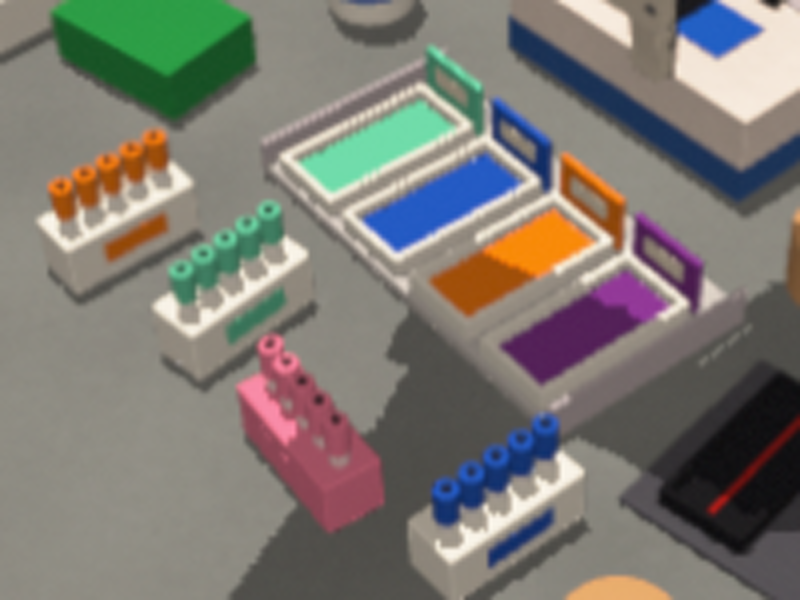

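View pics/c2.png

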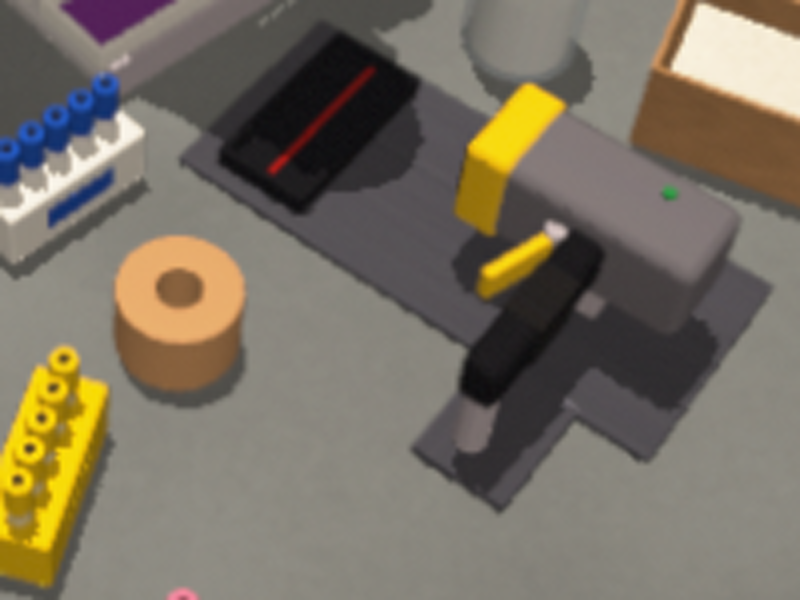

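View pics/wrist0.png

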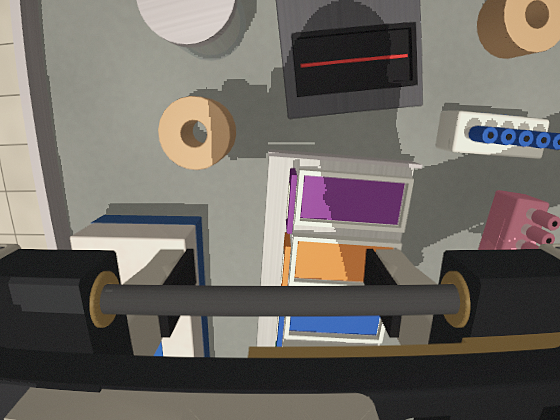

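```bash
cat > m.py <<'E'
from h import *
s=ctrl.snapshot('side')
def c(o,p,z): return px2w(s,o[0]+p[0]/4,o[1]+p[1]/4,z)
A=(150,130);B=(260,215)
def pr(n,P):
    P=np.array(P)[:,:2];m=P.mean(0);d=P[-1]-P[0]
    print(n,np.round(P*1000).tolist(),'ctr',np.round(m*1000,1),'len',np.round(np.hypot(*d)*1000,1),'ang',np.round(np.degrees(np.arctan2(d[1],d[0])),1))
for n,p,q in [('blue',(447,487),(546,423)),('orange',(61,186),(155,137)),('green',(182,269),(270,208))]: pr(n,[c(A,p,.08),c(A,q,.08)])
for n,L in [('bgreen',[(280,157),(335,205),(482,127),(425,83)]),('bblue',[(345,212),(400,262),(545,183),(485,140)]),('bpurple',[(480,345),(540,390),(690,300),(630,258)])]:
    P=[c(A,p,.026) for p in L];pr(n,P);pr('   x-edge',[P[1],P[2]])
pr('nest',[c(B,(272,172),.011),c(B,(372,70),.011)])
pr('grip axis top',[c(B,(480,345),.092),c(B,(585,240),.092)])
pr('trig',[c(B,(485,278),.086),c(B,(550,235),.086)])
w=ctrl.snapshot('wrist')
f=lambda u,v,z:px2w(w,u,v,z)
pr('nest w',[f(301,66,.011),f(408,56,.011)])
pr('purple floor w',[f(299,218,.017),f(303,171,.017),f(407,182,.017),f(401,227,.017)])
pr('purple left',[f(299,218,.017),f(303,171,.017)]);pr('purple e',[f(303,171,.017),f(407,182,.017)])
pr('blue caps w',[f(490,136,.08),f(543,141,.08)])
E
python3 m.py
```

```text
blue [[409.0, -59.0], [483.0, -63.0]] ctr [446.1 -60.8] len 73.3 ang -3.2
orange [[393.0, 303.0], [467.0, 300.0]] ctr [429.6 301.3] len 74.2 ang -2.7
green [[405.0, 185.0], [480.0, 190.0]] ctr [442.2 187.6] len 75.1 ang 4.4
bgreen [[550.0, 276.0], [546.0, 211.0], [674.0, 201.0], [677.0, 266.0]] ctr [611.9 238.7] len 128.2 ang -4.2
   x-edge [[546.0, 211.0], [674.0, 201.0]] ctr [610.3 206.1] len 128.5 ang -4.2
bblue [[547.0, 201.0], [542.0, 138.0], [666.0, 128.0], [666.0, 190.0]] ctr [605.2 164.1] len 120.2 ang -5.3
   x-edge [[542.0, 138.0], [666.0, 128.0]] ctr [604. 133.] len 124.2 ang -4.8
bpurple [[530.0, 46.0], [531.0, -8.0], [656.0, -18.0], [656.0, 36.0]] ctr [593.2  13.9] len 126.2 ang -4.8
   x-edge [[531.0, -8.0], [656.0, -18.0]] ctr [593.7 -13.1] len 125.5 ang -4.9
nest [[548.0, -140.0], [653.0, -128.0]] ctr [ 600.3 -134.1] len 106.0 ang 6.3
grip axis top [[492.0, -330.0], [585.0, -328.0]] ctr [ 538.3 -328.9] len 93.0 ang 1.4
trig [[530.0, -303.0], [578.0, -310.0]] ctr [ 554.2 -306.9] len 48.2 ang -8.4
nest w [[653.0, -123.0], [540.0, -135.0]] ctr [ 596.5 -129.2] len 112.9 ang -174.0
purple floor w [[653.0, 41.0], [649.0, -14.0], [532.0, -2.0], [533.0, 52.0]] ctr [591.9  19.3] len 120.0 ang 174.6
purple left [[653.0, 41.0], [649.0, -14.0]] ctr [651.1  13.5] len 54.3 ang -93.8
purple e [[649.0, -14.0], [532.0, -2.0]] ctr [590.6  -7.6] len 118.0 ang 174.1
blue caps w [[482.0, -58.0], [426.0, -55.0]] ctr [454.1 -56.4] len 55.4 ang 176.8
```

The measurements agree: cap rows come out at 74 mm and the bays about 75 mm apart. The side crops confirm the blue, orange and green targets, with the pink and yellow ones as decoys. Next I'll turn the wrist by 90° and take a survey view.

Call:
move_arm --motion '[[[30,175,-54],[0,0,-70],0.4],[[30,175,-54],[0,0,-70],0.4],[[30,175,-54],[0,0,-70],0.4],[[30,175,-54],[0,0,-70],0.4],[[30,175,-54],[0,0,-70],0.4],[[30,175,-54],[0,0,-70],0.4],[[30,175,-54],[0,0,-70],0.4],[[30,175,-54],[0,0,-70],0.4],[[30,175,-54],[0,0,-70],0.4],[[30,175,-54],[0,0,-70],0.4]]'

```text
clock: 1.08
tool_pos: [0.4998, -0.03, 0.2997]
orientation: [-180.0, -0.0, -19.6]
force: [-0.4, -0.5, -0.4]
opening: 0.0528
gripper_force: 0.0
```

Call:
move_arm --motion '[[[0,0,0],[0,0,-20],0.4],[[0,0,0],[0,0,-20],0.4],[[0,0,0],[0,0,-20],0.4],[[0,0,0],[0,0,-20],0.4],[[0,0,0],[0,0,-20],0.4],[[0,0,0],[0,0,-20],0.4]]'

```text
clock: 1.58
tool_pos: [0.4999, -0.03, 0.2996]
orientation: [-180.0, -0.0, -0.2]
force: [1.0, 0.2, -0.3]
opening: 0.0525
gripper_force: 0.0
```

Run:
```python
from h import *
s=snap('wrist','w1.png');np.save('w1.npy',s)
a=s['color'];cv2.imwrite('pics/w1b.png',cv2.resize(a,(800,600),interpolation=cv2.INTER_CUBIC))
```

```text
(no output)
```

View pics/w1b.png

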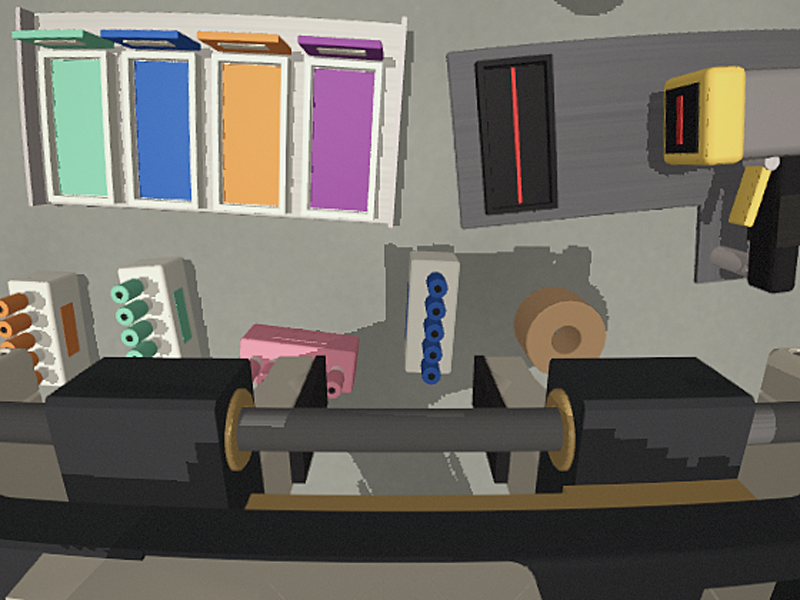

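The survey view shows the bays clearly: purple floor left edge (313,66)-(311,206), green (50,58)-(56,197). It also shows the nest line (514,67)-(520,203), the blue caps (437,286)-(431,374) and the grip and trigger at the right edge (750,200).

Run:
```python
from h import *
from scipy.optimize import least_squares
s=np.load('w1.npy',allow_pickle=True).item()
f=lambda p,z:px2w(s,p[0]/1.42857,p[1]/1.42857,z)[:2]*1000
L={0:[(313,66),(311,206)],1:[(221,62),(221,206)],2:[(134,58),(141,197)],3:[(50,58),(56,197)]}
obs=[];mod=[]
for k,(t,b) in L.items():
    obs+=[f(t,.017),f(b,.017)];mod+=[(58,26+76*k),(-58,26+76*k)]
obs=np.array(obs);mod=np.array(mod)
def R(a):return np.array([[np.cos(a),-np.sin(a)],[np.sin(a),np.cos(a)]])
r=least_squares(lambda p:(mod@R(p[2]).T+p[:2]-obs).ravel(),[590,15,-.08])
print('rack',r.x[:2],np.degrees(r.x[2]),'res',np.round(r.fun.reshape(-1,2),1).tolist())
for k,n in enumerate(['purple','orange','blue','green']): print(n,np.round(R(r.x[2])@[0,76*k]+r.x[:2],1))
def pr(n,a,b):
    d=b-a;print(n,np.round((a+b)/2,1),np.hypot(*d).round(1),np.degrees(np.arctan2(d[1],d[0])).round(1))
pr('nest',f((520,203),.011),f((514,67),.011))
pr('caps',f((431,374),.08),f((437,286),.08))
pr('grip +y edge',f((752,285),.085),f((778,200),.085))
for p in [(742,225),(733,222),(770,162)]: print(f(p,.086))
```

```text
rack [593.45365902  18.72505089] -4.171833012979579 res [[-0.0, 0.4], [-1.8, 2.0], [0.2, -0.0], [2.6, -1.7], [-0.9, 1.2], [-1.3, 2.0], [-0.6, 0.2], [1.8, -4.1]]
purple [593.5  18.7]
orange [599.   94.5]
blue [604.5 170.3]
green [610.  246.1]
nest [ 597. -131.] 112.9 5.5
caps [446.3 -57. ] 74.1 -2.7
grip +y edge [ 518.7 -315.9] 68.1 -8.0
[ 532.71246929 -292.47434227]
[ 534.8710941  -284.48554799]
[ 580.45738809 -307.7827383 ]
```

Run:
```python
from h import *
def segs(s,lo,hi,box):
    x0,y0,x1,y1=box
    h=cv2.cvtColor(s['color'],cv2.COLOR_BGR2HSV)[y0:y1,x0:x1]
    m=cv2.inRange(h,lo,hi);n,l,st,c=cv2.connectedComponentsWithStats(m)
    i=1+np.argmax(st[1:,4]);q=np.argwhere(l==i)[:,::-1]+[x0,y0];return q
w=np.load('w1.npy',allow_pickle=True).item()
S={'scene':(ctrl.snapshot('scene'),(230,240,290,290)),'side':(ctrl.snapshot('side'),(310,220,370,265)),'wrist':(w,(330,40,400,150))}
for n,(s,b) in S.items():
    q=segs(s,(0,120,60),(8,255,255),b) 
    P=np.array([px2w(s,*p,.011)[:2] for p in q])*1000
    c=P.mean(0);v=np.linalg.svd(P-c)[2][0];t=(P-c)@v
    print(n,len(q),np.round(c,1),'mid',np.round(c+v*(t.max()+t.min())/2,1),np.ptp(t).round(1),np.degrees(np.arctan(v[1]/v[0])).round(1))
s=S['scene'][0]
cv2.imwrite('pics/s2.png',cv2.resize(s['color'][190:310,180:380],(800,480),interpolation=cv2.INTER_CUBIC))
```

```text
scene 78 [ 595.7 -129.5] mid [ 594.8 -129.6] 112.2 6.3
side 96 [ 598.3 -131.8] mid [ 600.5 -131.5] 110.0 6.5
wrist 333 [ 598.4 -129.9] mid [ 597.  -130.1] 112.9 6.1
```

View pics/s2.png

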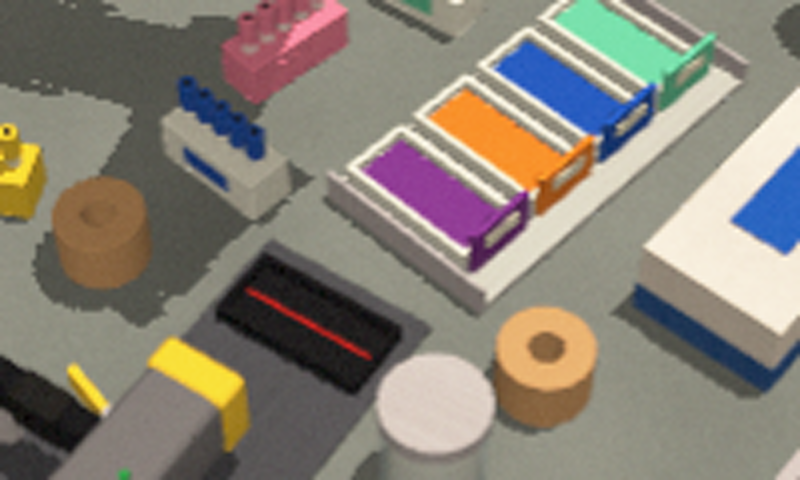

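Three cameras put the nest at (597.5,-130.3) with yaw 6.2°, and the wrist camera agrees closely. The blue carrier, the white-bodied one at (225,150) in the scene crop, is confirmed. I'll go and grasp it.

Call:
move_arm --motion '[[[-54,28,80],[0,0,2.8],0.4],[[-54,28,80],[0,0,2.8],0.4],[[-54,28,110],[0,0,2.8],0.4],[[-54,28,140],[0,0,2.8],0.4],[[-54,28,170],[0,0,2.8],0.4],[[-54,28,200],[0,0,2.8],0.4],[[-54,28,220],[0,0,2.8],0.4],[[-54,28,231],[0,0,2.8],0.4],[[-54,28,231],[0,0,2.8],0.4]]'

```text
clock: 2.48
tool_pos: [0.4444, -0.0585, 0.0663]
orientation: [179.9, 0.3, -2.9]
force: [-0.9, 0.3, 0.0]
opening: 0.0525
gripper_force: 0.0
```

Call:
move_arm --motion '[[[0,0,0],[0,0,0],1],[[0,0,0],[0,0,0],1],[[0,0,0],[0,0,0],1],[[0,0,0],[0,0,0],1],[[0,0,0],[0,0,0],1],[[0,0,0],[0,0,0],1]]'

```text
clock: 2.98
tool_pos: [0.4463, -0.0579, 0.0691]
orientation: [-180.0, -0.1, -2.8]
force: [0.3, 1.5, -0.4]
opening: 0.0182
gripper_force: 0.0
```

Call:
move_arm --motion '[[[0,0,0],[0,0,0],1],[[0,0,0],[0,0,0],1],[[0,0,-30],[0,0,0],1],[[0,0,-60],[0,0,0],1],[[0,0,-90],[0,0,0],1],[[0,0,-110],[0,0,0],1],[[0,0,-110],[0,0,0],1],[[0,0,-110],[0,0,0],1]]'

```text
clock: 3.65
tool_pos: [0.4461, -0.0578, 0.1791]
orientation: [-179.9, -0.1, -2.8]
force: [0.1, -0.3, -3.3]
opening: 0.0157
gripper_force: 30.0
```

```bash
cat > d.py <<'E'
import numpy as np,sys
def go(a,b):
    "world (x,y,z mm,yaw)->tool shift & turn"
    y=np.radians(a[3]);c,s=np.cos(y),np.sin(y);d=np.subtract(b[:3],a[:3])
    return np.round([c*d[0]+s*d[1], s*d[0]-c*d[1], -d[2], -((b[3]-a[3]))],1).tolist()
E
cat > n.py <<'E'
from d import go
N=(597.5,-130.3,179,6.2)
print('blue->nest',go((446,-58,179,-2.8),N))
S=(560,-315,179,6.2)
print('nest->sq',go(N,S))
R=dict(purple=(593.5,17.5),orange=(599,93.5),blue=(604.7,169.3),green=(610.3,245.1))
for k,v in R.items(): print('nest->',k,go(N,(*v,179,-4.5)))
E
python3 n.py
python3 - <<'E'
from h import *
s=ctrl.snapshot('side');cv2.imwrite('pics/g1.png',cv2.resize(s['color'][130:350,150:460],(775,550),interpolation=cv2.INTER_CUBIC))
E
```

```text
blue->nest [154.9, 64.8, -0.0, -9.0]
nest->sq [-57.2, 179.6, -0.0, -0.0]
nest-> purple [12.0, -147.4, -0.0, 10.7]
nest-> orange [25.7, -222.3, -0.0, 10.7]
nest-> blue [39.5, -297.1, -0.0, 10.7]
nest-> green [53.3, -371.8, -0.0, 10.7]
```

View pics/g1.png

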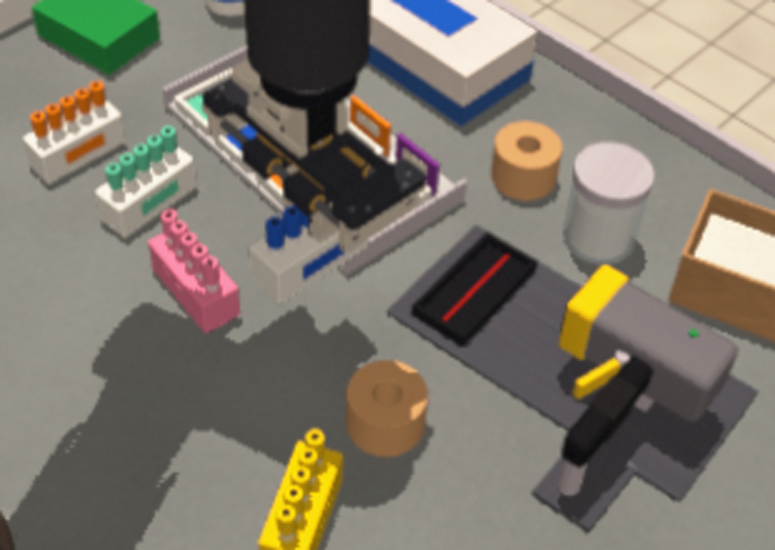

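The blue carrier is held level with the opening at 16 mm. Next I move it to the nest and lower it in stages.

Call:
move_arm --motion '[[[155,65,0],[0,0,-9],1],[[155,65,0],[0,0,-9],1],[[155,65,0],[0,0,-9],1],[[155,65,0],[0,0,-9],1],[[155,65,0],[0,0,-9],1],[[155,65,0],[0,0,-9],1],[[155,65,30],[0,0,-9],1],[[155,65,60],[0,0,-9],1],[[155,65,80],[0,0,-9],1],[[155,65,80],[0,0,-9],1]]'

```text
clock: 4.53
tool_pos: [0.5927, -0.1302, 0.0925]
orientation: [-179.9, 0.6, 6.1]
force: [-1.9, 0.6, -2.7]
opening: 0.0158
gripper_force: 30.0
```

Call:
move_arm --motion '[[[0,0,4],[0,0,0],1],[[0,0,8],[0,0,0],1],[[0,0,12],[0,0,0],1],[[0,0,15],[0,0,0],1],[[0,0,18],[0,0,0],1],[[0,0,18],[0,0,0],1]]'

```text
clock: 5.03
tool_pos: [0.5975, -0.1305, 0.0805]
orientation: [-180.0, -0.0, 6.2]
force: [-0.7, 0.6, -1.7]
opening: 0.0157
gripper_force: 30.0
```

Call:
move_arm --motion '[[[0,0,1],[0,0,0],0.4],[[0,0,1],[0,0,0],0.4],[[0,0,1],[0,0,0],0.4],[[0,0,1],[0,0,0],0.4],[[0,0,-30],[0,0,0],0.4],[[0,0,-70],[0,0,0],0.4],[[0,0,-110],[0,0,0],0.4],[[0,0,-150],[0,0,0],0.2],[[0,0,-150],[0,0,0],0.1],[[0,0,-150],[0,0,0],0.1]]'

```text
clock: 5.87
tool_pos: [0.5991, -0.1305, 0.2343]
orientation: [180.0, -0.4, 6.2]
force: [-0.5, -0.4, -0.8]
opening: 0.0676
gripper_force: 0.0
```

Call:
move_arm --motion '[[[-115,175,-10],[0,0,0],0.1],[[-115,175,-10],[0,0,0],0.1],[[-115,175,-10],[0,0,0],0.1],[[-115,175,-10],[0,0,0],0.1],[[-115,175,-10],[0,0,0],0.1],[[-115,175,-10],[0,0,0],0.1],[[-115,175,-10],[0,0,0],0.1],[[-115,175,-10],[0,0,0],0.1]]'

```text
clock: 6.53
tool_pos: [0.5017, -0.317, 0.2398]
orientation: [-180.0, 0.1, 6.1]
force: [0.6, 1.0, 1.1]
opening: 0.0792
gripper_force: 0.0
```

Run:
```python
from h import *
s=snap('wrist');np.save('w2.npy',s)
a=s['color'];cv2.imwrite('pics/w2b.png',cv2.resize(a,(800,600),interpolation=cv2.INTER_CUBIC))
```

```text
(no output)
```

View pics/w2b.png

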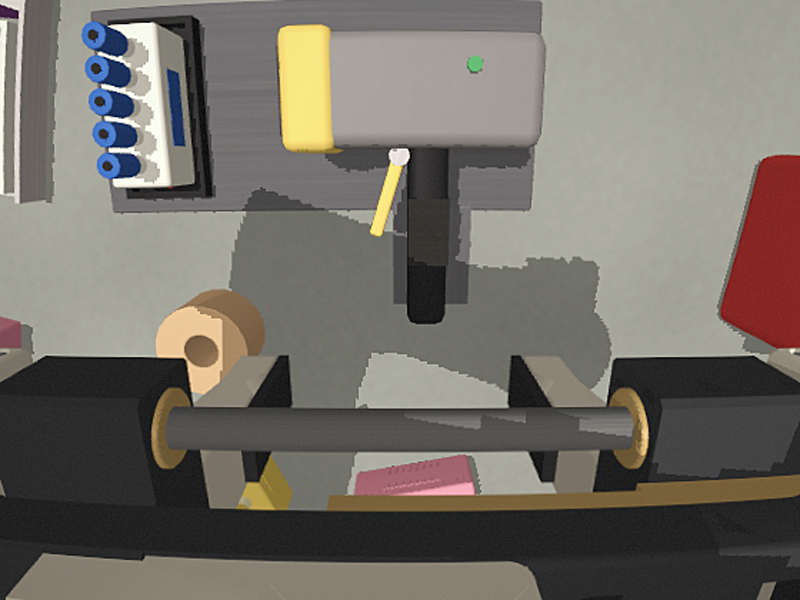

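The blue carrier is seated in the nest. The grip is aligned with the tool, edges u=408 and 447. The head's edge is at v≈150, and the trigger runs from its hinge (399,157) to its tip (377,235).

Run:
```python
from h import *
from d import go
s=np.load('w2.npy',allow_pickle=True).item()
f=lambda p,z:px2w(s,p[0]/1.42857,p[1]/1.42857,z)[:2]*1000
t=np.radians(6.2);R=np.array([[np.cos(t),-np.sin(t)],[np.sin(t),np.cos(t)]])
l=lambda p,z:np.round(R.T@f(p,z),1)
print('gripL',l((408,260),.092),'gripR',l((447,260),.092),'end',l((427,322),.092),'head',l((450,150),.09),l((450,146),.105),'hinge',l((399,157),.086),'tip',l((377,235),.086), l((370,232),.086))
print('nest caps',l((94,36),.091),l((110,165),.091),'nest',R.T@[597.5,-130.3],'tcp',R.T@[502,-317])
```

```text
gripL [ 482.9 -374.4] gripR [ 482.8 -398.1] end [ 443.1 -386.5] head [ 547.2 -398.6] [ 549.1 -397. ] hinge [ 543.3 -369.1] tip [ 497.3 -355.5] [ 499.1 -351.3]
nest caps [ 614.6 -195.2] [ 541.9 -196.1] nest [ 579.93288492 -194.06748564] tcp [ 464.82798816 -369.36153214]
```

Call:
move_arm --motion '[[[39,12.5,0],[0,0,0],0.08],[[39,12.5,40],[0,0,0],0.08],[[39,12.5,75],[0,0,0],0.08],[[39,12.5,110],[0,0,0],0.08],[[39,12.5,140],[0,0,0],0.08],[[39,12.5,160],[0,0,0],0.08],[[39,12.5,166],[0,0,0],0.08],[[39,12.5,166],[0,0,0],0.08]]'

```text
clock: 7.25
tool_pos: [0.5419, -0.3236, 0.0725]
orientation: [-179.9, 0.2, 6.3]
force: [-0.1, -0.2, 0.9]
opening: 0.0806
gripper_force: 0.0
```

Call:
move_arm --motion '[[[0,0,0],[0,0,0],1],[[0,0,0],[0,0,0],1],[[0,0,0],[0,0,0],1],[[0,0,0],[0,0,0],1],[[0,0,0],[0,0,0],1],[[0,0,0],[0,0,0],1],[[0,0,0],[0,0,0],1],[[0,0,0],[0,0,0],1]]'

```text
clock: 7.92
tool_pos: [0.541, -0.3249, 0.0748]
orientation: [-180.0, 0.1, 6.2]
force: [-1.3, -21.6, -9.9]
opening: 0.0332
gripper_force: 18.6
```

Call:
move_arm --motion '[[[0,1,0],[0,0,0],1],[[0,1,0],[0,0,0],1],[[0,1,0],[0,0,0],1],[[0,1,0],[0,0,0],1],[[0,1,0],[0,0,0],1]]'

```text
clock: 8.33
tool_pos: [0.541, -0.3252, 0.0748]
orientation: [-179.9, 0.1, 6.2]
force: [-4.7, 5.7, 4.4]
opening: 0.0325
gripper_force: 30.0
```

Call:
move_arm --motion '[[[0,0,0],[0,0,0],0.08],[[0,0,0],[0,0,0],0.08],[[0,0,0],[0,0,0],0.08],[[0,0,0],[0,0,0],0.08],[[0,0,0],[0,0,0],0.08],[[0,0,0],[0,0,0],0.08],[[0,0,-35],[0,0,0],0.08],[[0,0,-70],[0,0,0],0.08],[[0,0,-105],[0,0,0],0.4],[[0,0,-105],[0,0,0],0.4]]'

```text
clock: 9.17
tool_pos: [0.5459, -0.3284, 0.1878]
orientation: [179.6, -0.6, 6.3]
force: [1.8, 0.2, 1.4]
opening: 0.0719
gripper_force: 0.0
```

The trigger was fully squeezed (opening 33 mm) and has been released. Next I go back to the nest for the blue carrier.

Call:
move_arm --motion '[[[76,-188.5,0],[0,0,0],0.4],[[76,-188.5,0],[0,0,0],0.4],[[76,-188.5,0],[0,0,0],0.4],[[76,-188.5,0],[0,0,0],0.4],[[76,-188.5,0],[0,0,0],0.4],[[76,-188.5,10],[0,0,0],0.4],[[76,-188.5,40],[0,0,0],0.4],[[76,-188.5,70],[0,0,0],0.4],[[76,-188.5,90],[0,0,0],0.4],[[76,-188.5,100],[0,0,0],0.4]]'

```text
clock: 10.0
tool_pos: [0.5961, -0.1308, 0.0766]
orientation: [-180.0, 0.2, 6.2]
force: [0.4, 0.2, 0.0]
opening: 0.0525
gripper_force: 0.0
```

Call:
move_arm --motion '[[[0,0,0],[0,0,0],0.4],[[0,0,0],[0,0,0],1],[[0,0,0],[0,0,0],1],[[0,0,0],[0,0,0],1],[[0,0,0],[0,0,0],1],[[0,0,0],[0,0,0],1],[[0,0,0],[0,0,0],1],[[0,0,0],[0,0,0],1],[[0,0,0],[0,0,0],1]]'

```text
clock: 10.75
tool_pos: [0.5978, -0.1305, 0.0801]
orientation: [180.0, -0.0, 6.2]
force: [-1.9, 1.6, 4.9]
opening: 0.016
gripper_force: 30.0
```

Call:
move_arm --motion '[[[0,0,-35],[0,0,0],1],[[0,0,-70],[0,0,0],1],[[0,0,-100],[0,0,0],1],[[0,0,-100],[0,0,0],1],[[0,0,-100],[0,0,0],1]]'

```text
clock: 11.17
tool_pos: [0.5984, -0.1303, 0.1812]
orientation: [-180.0, -0.2, 6.2]
force: [-0.5, -0.3, -3.5]
opening: 0.0158
gripper_force: 30.0
```

Call:
move_arm --motion '[[[39.5,-297,0],[0,0,10.7],1],[[39.5,-297,0],[0,0,10.7],1],[[39.5,-297,0],[0,0,10.7],1],[[39.5,-297,0],[0,0,10.7],1],[[39.5,-297,0],[0,0,10.7],1],[[39.5,-297,0],[0,0,10.7],1],[[39.5,-297,0],[0,0,10.7],1],[[39.5,-297,0],[0,0,10.7],1],[[39.5,-297,0],[0,0,10.7],1],[[39.5,-297,30],[0,0,10.7],1]]'

```text
clock: 12.0
tool_pos: [0.6071, 0.1712, 0.1529]
orientation: [-179.8, -0.3, -4.3]
force: [1.8, 1.2, -1.9]
opening: 0.0161
gripper_force: 30.0
```

Call:
move_arm --motion '[[[0,0,25],[0,0,0],1],[[0,0,40],[0,0,0],1],[[0,0,40],[0,0,0],1],[[0,0,40],[0,0,0],1]]'

```text
clock: 12.33
tool_pos: [0.6038, 0.1678, 0.1078]
orientation: [179.9, 0.2, -4.5]
force: [0.3, -0.4, -3.0]
opening: 0.0156
gripper_force: 30.0
```

Run:
```python
from h import *
a=ctrl.snapshot('scene')['color'][130:290,240:410];b=ctrl.snapshot('side')['color'][150:310,180:350]
cv2.imwrite('pics/b1.png',cv2.resize(np.hstack([a,b]),(800,376),interpolation=cv2.INTER_CUBIC))
```

```text
(no output)
```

View pics/b1.png

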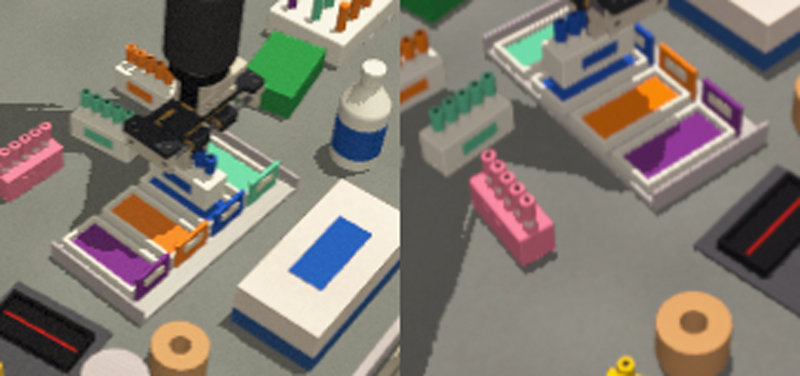

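The blue carrier is above the blue bay and aligned in both views, so I lower it.

Call:
move_arm --motion '[[[0,0,5],[0,0,0],1],[[0,0,10],[0,0,0],1],[[0,0,15],[0,0,0],1],[[0,0,20],[0,0,0],1],[[0,0,23],[0,0,0],1],[[0,0,23],[0,0,0],1],[[0,0,23],[0,0,0],1]]'

```text
clock: 13.02
tool_pos: [0.6048, 0.169, 0.0864]
orientation: [180.0, 0.0, -4.5]
force: [1.0, -0.4, -2.6]
opening: 0.0162
gripper_force: 30.0
```

Call:
move_arm --motion '[[[0,0,0],[0,0,0],0.5],[[0,0,0],[0,0,0],0.5],[[0,0,0],[0,0,0],0.5],[[0,0,0],[0,0,0],0.5],[[0,0,0],[0,0,0],0.5],[[0,0,-40],[0,0,0],0.5],[[0,0,-80],[0,0,0],0.5],[[0,0,-120],[0,0,0],0.4],[[0,0,-160],[0,0,0],0.4],[[0,0,-170],[0,0,0],0.4]]'

```text
clock: 13.85
tool_pos: [0.6074, 0.1697, 0.2645]
orientation: [-179.7, -0.5, -4.5]
force: [1.1, 0.5, 1.4]
opening: 0.0518
gripper_force: 0.0
```

Call:
move_arm --motion '[[[-131,-91,-10],[0,0,0],0.4],[[-131,-91,-10],[0,0,0],0.4],[[-131,-91,-10],[0,0,0],0.4],[[-131,-91,-10],[0,0,0],0.4],[[-131,-91,-10],[0,0,0],0.4],[[-131,-91,-10],[0,0,0],0.4],[[-131,-91,-10],[0,0,0],0.4]]'

```text
clock: 14.43
tool_pos: [0.4814, 0.2702, 0.2668]
orientation: [-180.0, -0.0, -4.4]
force: [-1.1, 0.0, 0.4]
opening: 0.0526
gripper_force: 0.0
```

Run:
```python
from h import *
s=snap('wrist');np.save('w3.npy',s)
cv2.imwrite('pics/w3b.png',cv2.resize(s['color'],(800,600),interpolation=cv2.INTER_CUBIC))
```

View pics/w3b.png

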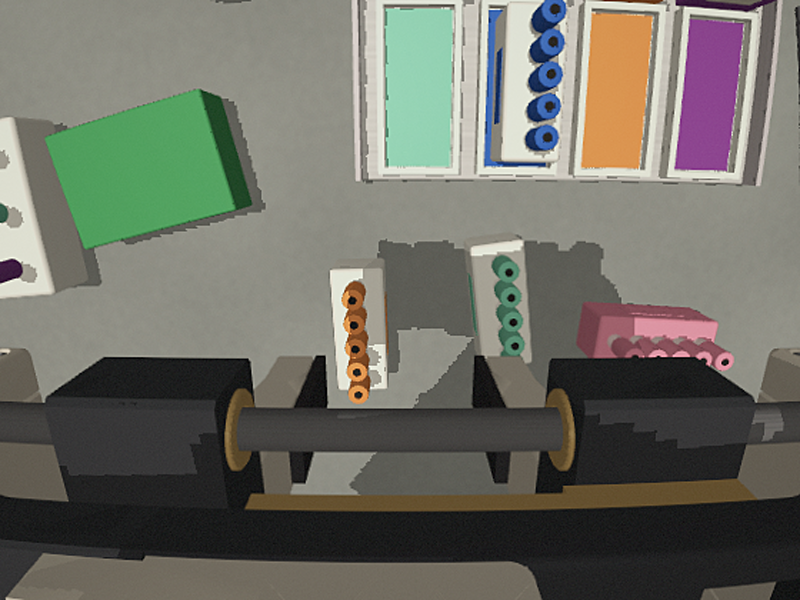

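The blue carrier is in its bay. The orange caps run (352,299)-(358,394) with a white body, so it's the right one, and the green caps run (508,271)-(513,345) with the first four visible.

Run:
```python
from h import *
from d import go
s=np.load('w3.npy',allow_pickle=True).item()
f=lambda p,z:px2w(s,p[0]/1.42857,p[1]/1.42857,z)[:2]*1000
def pr(n,a,b):
    d=b-a;an=np.degrees(np.arctan2(d[1],d[0]));m=(a+b)/2;print(n,np.round(m,1),np.hypot(*d).round(1),an.round(1));return m,an
o,an=pr('orange',f((358,394),.08),f((352,299),.08))
pr('green4',f((513,345),.08),f((508,271),.08))
pr('blue',f((543,137),.097),f((553,11),.097))
y=np.radians(-4.5);c=np.array([604.7,169.3])+[-131*np.cos(y)-91*np.sin(y)*1, -131*np.sin(y)+91*np.cos(y)]
print(c,go((*c,267,-4.5),(*o,69,an)))
P=(*o,179,an);print('to nest',go(P,(597.5,-130.3,179,6.2)))
```

```text
orange [429.6 306.9] 74.3 -2.7
green4 [450.6 193.4] 55.7 3.0
blue [602.1 171. ] 72.6 -6.0
[481.24360699 270.29761891] [-54.4, -32.5, 198.0, -1.8]
to nest [188.3, 428.9, -0.0, -8.9]
```

Call:
move_arm --motion '[[[-54.5,-32.5,50],[0,0,-1.8],0.4],[[-54.5,-32.5,50],[0,0,-1.8],0.4],[[-54.5,-32.5,80],[0,0,-1.8],0.4],[[-54.5,-32.5,110],[0,0,-1.8],0.4],[[-54.5,-32.5,140],[0,0,-1.8],0.4],[[-54.5,-32.5,170],[0,0,-1.8],0.4],[[-54.5,-32.5,190],[0,0,-1.8],0.4],[[-54.5,-32.5,198],[0,0,-1.8],0.4],[[-54.5,-32.5,198],[0,0,-1.8],0.4]]'

```text
clock: 15.23
tool_pos: [0.4296, 0.3049, 0.0664]
orientation: [179.8, 0.1, -2.8]
force: [-0.2, -0.2, 0.3]
opening: 0.0526
gripper_force: 0.0
```

Call:
move_arm --motion '[[[0,0,0],[0,0,0],1],[[0,0,0],[0,0,0],1],[[0,0,0],[0,0,0],1],[[0,0,0],[0,0,0],1],[[0,0,0],[0,0,0],1],[[0,0,0],[0,0,0],1],[[0,0,0],[0,0,0],1],[[0,0,0],[0,0,0],1]]'

```text
clock: 15.9
tool_pos: [0.4297, 0.3069, 0.0691]
orientation: [-180.0, -0.0, -2.7]
force: [-2.2, -0.4, 6.2]
opening: 0.0158
gripper_force: 30.0
```

Call:
move_arm --motion '[[[0,0,-35],[0,0,0],1],[[0,0,-70],[0,0,0],1],[[0,0,-110],[0,0,0],1],[[0,0,-130],[0,0,0],1],[[0,0,-130],[0,0,0],1]]'

```text
clock: 16.32
tool_pos: [0.4313, 0.3086, 0.2037]
orientation: [-179.6, -0.3, -2.7]
force: [0.3, 1.8, -2.0]
opening: 0.0159
gripper_force: 30.0
```

Call:
move_arm --motion '[[[94,214,0],[0,0,0],1],[[94,214,0],[0,0,0],1],[[94,214,0],[0,0,0],1],[[94,214,0],[0,0,0],1],[[94,214,0],[0,0,0],1],[[94,214,0],[0,0,0],1],[[94,214,0],[0,0,0],1]]'

```text
clock: 16.9
tool_pos: [0.5134, 0.0845, 0.1972]
orientation: [179.9, 0.1, -2.9]
force: [0.6, 0.8, -3.6]
opening: 0.0159
gripper_force: 30.0
```

Call:
move_arm --motion '[[[94.3,214.9,0],[0,0,-8.9],1],[[94.3,214.9,0],[0,0,-8.9],1],[[94.3,214.9,0],[0,0,-8.9],1],[[94.3,214.9,0],[0,0,-8.9],1],[[94.3,214.9,0],[0,0,-8.9],1],[[94.3,214.9,0],[0,0,-8.9],1],[[94.3,214.9,20],[0,0,-8.9],1],[[94.3,214.9,55],[0,0,-8.9],1],[[94.3,214.9,85],[0,0,-8.9],1],[[94.3,214.9,95],[0,0,-8.9],1]]'

```text
clock: 17.73
tool_pos: [0.5937, -0.1306, 0.0977]
orientation: [-179.9, 0.5, 6.1]
force: [-1.4, -0.6, -2.8]
opening: 0.0159
gripper_force: 30.0
```

Call:
move_arm --motion '[[[0,0,0],[0,0,0],1],[[0,0,5],[0,0,0],1],[[0,0,10],[0,0,0],1],[[0,0,15],[0,0,0],1],[[0,0,20],[0,0,0],1],[[0,0,23],[0,0,0],1],[[0,0,23],[0,0,0],1],[[0,0,23],[0,0,0],1]]'

```text
clock: 18.4
tool_pos: [0.5975, -0.1306, 0.0808]
orientation: [180.0, -0.0, 6.2]
force: [0.1, -1.0, -2.5]
opening: 0.0161
gripper_force: 30.0
```

Call:
move_arm --motion '[[[0,0,0],[0,0,0],0.4],[[0,0,0],[0,0,0],0.4],[[0,0,0],[0,0,0],0.4],[[0,0,0],[0,0,0],0.4],[[0,0,-30],[0,0,0],0.4],[[0,0,-65],[0,0,0],0.4],[[0,0,-99],[0,0,0],0.4],[[0,0,-99],[0,0,0],0.08],[[0,0,-99],[0,0,0],0.08]]'

```text
clock: 19.15
tool_pos: [0.5989, -0.1306, 0.1824]
orientation: [180.0, -0.3, 6.2]
force: [0.0, -0.9, -0.4]
opening: 0.0611
gripper_force: 0.0
```

Call:
move_arm --motion '[[[-76,188.5,0],[0,0,0],0.08],[[-76,188.5,0],[0,0,0],0.08],[[-76,188.5,0],[0,0,0],0.08],[[-76,188.5,0],[0,0,0],0.08],[[-76,188.5,0],[0,0,0],0.08],[[-76,188.5,10],[0,0,0],0.08],[[-76,188.5,40],[0,0,0],0.08],[[-76,188.5,75],[0,0,0],0.08],[[-76,188.5,100],[0,0,0],0.08],[[-76,188.5,105],[0,0,0],0.08]]'

```text
clock: 19.98
tool_pos: [0.5385, -0.3251, 0.0687]
orientation: [-179.8, 0.5, 6.1]
force: [-1.1, 0.0, -1.1]
opening: 0.0809
gripper_force: 0.0
```

Call:
move_arm --motion '[[[0,0,0],[0,0,0],1],[[0,0,0],[0,0,0],1],[[0,0,0],[0,0,0],1],[[0,0,0],[0,0,0],1],[[0,0,0],[0,0,0],1],[[0,0,0],[0,0,0],1],[[0,0,0],[0,0,0],1],[[0,0,0],[0,0,0],1],[[0,0,0],[0,0,0],1]]'

```text
clock: 20.73
tool_pos: [0.5408, -0.3253, 0.0753]
orientation: [-179.9, 0.1, 6.2]
force: [-5.1, 4.6, 2.5]
opening: 0.0326
gripper_force: 30.0
```

Call:
move_arm --motion '[[[0,0,0],[0,0,0],1],[[0,0,0],[0,0,0],1],[[0,0,0],[0,0,0],1],[[0,0,0],[0,0,0],1]]'

```text
clock: 21.07
tool_pos: [0.5408, -0.3253, 0.0753]
orientation: [-179.9, 0.1, 6.2]
force: [-4.7, 4.8, 2.0]
opening: 0.0323
gripper_force: 30.0
```

Call:
move_arm --motion '[[[0,0,0],[0,0,0],0.08],[[0,0,0],[0,0,0],0.08],[[0,0,0],[0,0,0],0.08],[[0,0,0],[0,0,0],0.08],[[0,0,0],[0,0,0],0.08],[[0,0,0],[0,0,0],0.08],[[0,0,-35],[0,0,0],0.08],[[0,0,-70],[0,0,0],0.08],[[0,0,-105],[0,0,0],0.4],[[0,0,-105],[0,0,0],0.4]]'

```text
clock: 21.9
tool_pos: [0.5459, -0.3285, 0.1882]
orientation: [179.6, -0.6, 6.3]
force: [0.9, -0.2, 1.1]
opening: 0.0721
gripper_force: 0.0
```

Call:
move_arm --motion '[[[76,-188.5,0],[0,0,0],0.4],[[76,-188.5,0],[0,0,0],0.4],[[76,-188.5,0],[0,0,0],0.4],[[76,-188.5,0],[0,0,0],0.4],[[76,-188.5,0],[0,0,0],0.4],[[76,-188.5,10],[0,0,0],0.4],[[76,-188.5,40],[0,0,0],0.4],[[76,-188.5,70],[0,0,0],0.4],[[76,-188.5,90],[0,0,0],0.4],[[76,-188.5,100],[0,0,0],0.4]]'

```text
clock: 22.73
tool_pos: [0.5962, -0.1308, 0.0769]
orientation: [-180.0, 0.2, 6.2]
force: [-0.3, -0.9, -0.8]
opening: 0.0525
gripper_force: 0.0
```

Call:
move_arm --motion '[[[0,0,0],[0,0,0],0.4],[[0,0,0],[0,0,0],1],[[0,0,0],[0,0,0],1],[[0,0,0],[0,0,0],1],[[0,0,0],[0,0,0],1],[[0,0,0],[0,0,0],1],[[0,0,0],[0,0,0],1],[[0,0,0],[0,0,0],1],[[0,0,0],[0,0,0],1]]'

```text
clock: 23.48
tool_pos: [0.5977, -0.1306, 0.0801]
orientation: [180.0, -0.0, 6.2]
force: [-0.3, 0.2, 4.2]
opening: 0.0158
gripper_force: 30.0
```

Call:
move_arm --motion '[[[0,0,-35],[0,0,0],1],[[0,0,-70],[0,0,0],1],[[0,0,-100],[0,0,0],1],[[0,0,-120],[0,0,0],1],[[0,0,-120],[0,0,0],1],[[0,0,-120],[0,0,0],1]]'

```text
clock: 23.98
tool_pos: [0.5977, -0.1304, 0.2004]
orientation: [-180.0, -0.1, 6.2]
force: [-0.7, 0.2, -2.9]
opening: 0.0161
gripper_force: 30.0
```

Run:
```python
from h import *
a=ctrl.snapshot('scene')['color'][130:330,200:400];b=ctrl.snapshot('side')['color'][140:340,150:350]
cv2.imwrite('pics/b2.png',cv2.resize(np.hstack([a,b]),(800,400),interpolation=cv2.INTER_CUBIC))
```

```text
(no output)
```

View pics/b2.png

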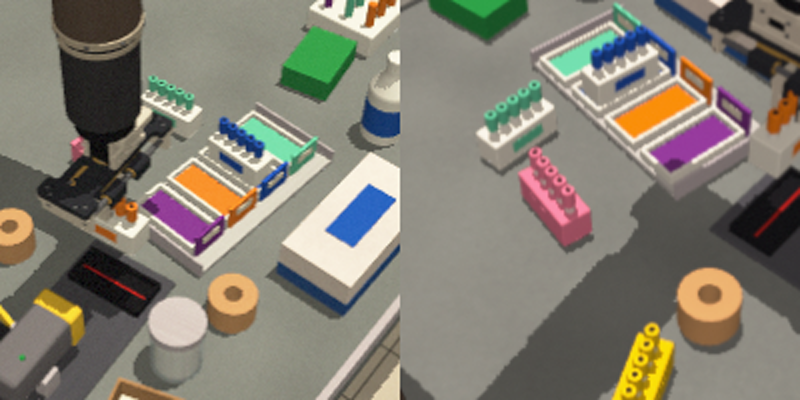

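The blue carrier is home and undisturbed, and the orange one is held. Next is the orange bay.

Call:
move_arm --motion '[[[25.5,-222,0],[0,0,10.7],1],[[25.5,-222,0],[0,0,10.7],1],[[25.5,-222,0],[0,0,10.7],1],[[25.5,-222,0],[0,0,10.7],1],[[25.5,-222,0],[0,0,10.7],1],[[25.5,-222,0],[0,0,10.7],1],[[25.5,-222,10],[0,0,10.7],1],[[25.5,-222,40],[0,0,10.7],1],[[25.5,-222,70],[0,0,10.7],1],[[25.5,-222,90],[0,0,10.7],1]]'

```text
clock: 24.92
tool_pos: [0.5964, 0.0921, 0.1052]
orientation: [179.9, 0.3, -4.5]
force: [-0.5, -1.1, -2.1]
opening: 0.0166
gripper_force: 30.0
```

Call:
move_arm --motion '[[[0,0,0],[0,0,0],1],[[0,0,0],[0,0,0],1],[[0,0,5],[0,0,0],1],[[0,0,10],[0,0,0],1],[[0,0,15],[0,0,0],1],[[0,0,20],[0,0,0],1],[[0,0,23],[0,0,0],1],[[0,0,23],[0,0,0],1],[[0,0,23],[0,0,0],1]]'

```text
clock: 25.67
tool_pos: [0.5989, 0.0928, 0.0866]
orientation: [180.0, -0.0, -4.5]
force: [-0.7, 0.4, -2.1]
opening: 0.0159
gripper_force: 30.0
```

Call:
move_arm --motion '[[[0,0,0],[0,0,0],0.6],[[0,0,0],[0,0,0],0.6],[[0,0,0],[0,0,0],0.6],[[0,0,0],[0,0,0],0.6],[[0,0,0],[0,0,0],0.6],[[0,0,-40],[0,0,0],0.6],[[0,0,-80],[0,0,0],0.6],[[0,0,-120],[0,0,0],0.4],[[0,0,-160],[0,0,0],0.4],[[0,0,-180],[0,0,0],0.4]]'

```text
clock: 26.5
tool_pos: [0.6004, 0.093, 0.2725]
orientation: [-179.9, -0.4, -4.5]
force: [1.3, -0.0, -0.2]
opening: 0.0491
gripper_force: 0.0
```

Call:
move_arm --motion '[[[-106,-88,0],[0,0,-8],0.4],[[-106,-88,0],[0,0,-8],0.4],[[-106,-88,0],[0,0,-8],0.4],[[-106,-88,0],[0,0,-8],0.4],[[-106,-88,0],[0,0,-8],0.4],[[-106,-88,0],[0,0,-8],0.4],[[-106,-88,0],[0,0,-8],0.4]]'

```text
clock: 27.08
tool_pos: [0.5004, 0.1888, 0.2667]
orientation: [-180.0, -0.0, 3.5]
force: [0.4, -0.4, -0.8]
opening: 0.0527
gripper_force: 0.0
```

Run:
```python
from h import *
s=snap('wrist');np.save('w4.npy',s)
cv2.imwrite('pics/w4b.png',cv2.resize(s['color'],(800,600),interpolation=cv2.INTER_CUBIC))
```

```text
(no output)
```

View pics/w4b.png

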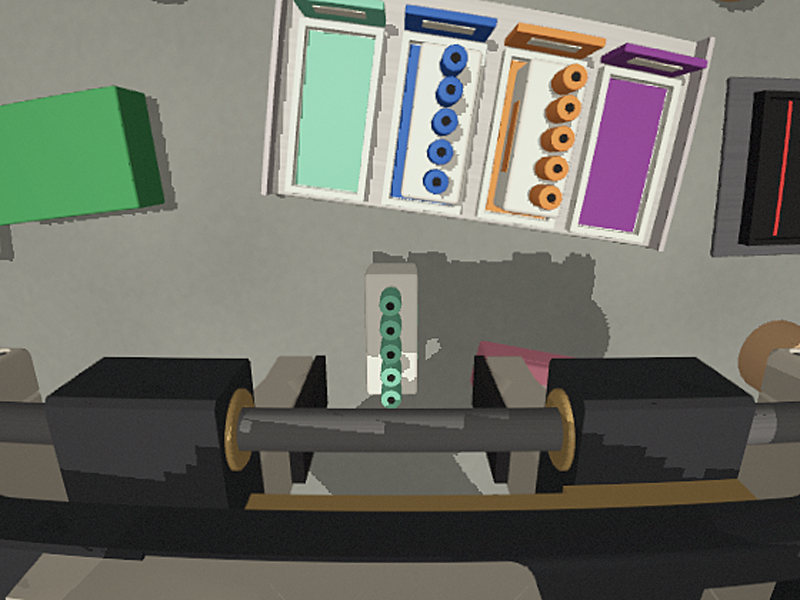

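The blue and orange carriers are home. The green caps run (390,305)-(391,400) in line with the tool, and the body is white.

Run:
```python
from h import *
from d import go
s=np.load('w4.npy',allow_pickle=True).item()
f=lambda p,z:px2w(s,p[0]/1.42857,p[1]/1.42857,z)[:2]*1000
a,b=f((391,400),.08),f((390,305),.08);d=b-a;an=np.degrees(np.arctan2(d[1],d[0]));m=(a+b)/2
print(m,np.hypot(*d),an)
print(go((500.4,188.9,267,3.5),(*m,69,an)),go((*m,199,an),(597.5,-130.3,199,6.2)))
```

```text
[440.93951653 191.84471054] 74.83250073776605 3.699041066060656
[-59.2, -6.6, 198.0, -0.2] [135.5, 331.6, -0.0, -2.5]
```

Call:
move_arm --motion '[[[-59,-6.5,50],[0,0,-0.2],0.4],[[-59,-6.5,50],[0,0,-0.2],0.4],[[-59,-6.5,80],[0,0,-0.2],0.4],[[-59,-6.5,110],[0,0,-0.2],0.4],[[-59,-6.5,140],[0,0,-0.2],0.4],[[-59,-6.5,170],[0,0,-0.2],0.4],[[-59,-6.5,190],[0,0,-0.2],0.4],[[-59,-6.5,198],[0,0,-0.2],0.4],[[-59,-6.5,198],[0,0,-0.2],0.4]]'

```text
clock: 27.88
tool_pos: [0.4404, 0.1903, 0.0666]
orientation: [179.8, 0.2, 3.6]
force: [0.1, 0.8, 0.4]
opening: 0.0526
gripper_force: 0.0
```

Call:
move_arm --motion '[[[0,0,0],[0,0,0],1],[[0,0,0],[0,0,0],1],[[0,0,0],[0,0,0],1],[[0,0,0],[0,0,0],1],[[0,0,0],[0,0,0],1],[[0,0,0],[0,0,0],1],[[0,0,0],[0,0,0],1],[[0,0,0],[0,0,0],1]]'

```text
clock: 28.55
tool_pos: [0.4409, 0.192, 0.069]
orientation: [-180.0, -0.0, 3.7]
force: [-1.6, 0.9, 5.7]
opening: 0.0154
gripper_force: 30.0
```

Call:
move_arm --motion '[[[0,0,-35],[0,0,0],1],[[0,0,-70],[0,0,0],1],[[0,0,-110],[0,0,0],1],[[0,0,-130],[0,0,0],1],[[0,0,-130],[0,0,0],1],[[0,0,-130],[0,0,0],1],[[0,0,-130],[0,0,0],1]]'

```text
clock: 29.13
tool_pos: [0.4399, 0.1913, 0.1974]
orientation: [180.0, 0.1, 3.7]
force: [0.3, 0.1, -3.1]
opening: 0.0158
gripper_force: 30.0
```

Call:
move_arm --motion '[[[135.5,332,0],[0,0,-2.5],1],[[135.5,332,0],[0,0,-2.5],1],[[135.5,332,0],[0,0,-2.5],1],[[135.5,332,0],[0,0,-2.5],1],[[135.5,332,0],[0,0,-2.5],1],[[135.5,332,0],[0,0,-2.5],1],[[135.5,332,0],[0,0,-2.5],1],[[135.5,332,0],[0,0,-2.5],1],[[135.5,332,0],[0,0,-2.5],1],[[135.5,332,0],[0,0,-2.5],1]]'

```text
clock: 29.97
tool_pos: [0.5978, -0.1351, 0.1951]
orientation: [180.0, 0.3, 6.0]
force: [1.2, 0.9, -1.0]
opening: 0.0156
gripper_force: 30.0
```

Call:
move_arm --motion '[[[0,0,30],[0,0,0],1],[[0,0,60],[0,0,0],1],[[0,0,85],[0,0,0],1],[[0,0,95],[0,0,0],1],[[0,0,95],[0,0,0],1],[[0,0,102],[0,0,0],1],[[0,0,108],[0,0,0],1],[[0,0,114],[0,0,0],1],[[0,0,118],[0,0,0],1],[[0,0,118],[0,0,0],1]]'

```text
clock: 30.8
tool_pos: [0.5976, -0.1307, 0.0805]
orientation: [180.0, -0.0, 6.2]
force: [-0.3, 0.5, -1.9]
opening: 0.0155
gripper_force: 30.0
```

Seated. Now release, squeeze and come back, as before.

Call:
move_arm --motion '[[[0,0,0],[0,0,0],0.4],[[0,0,0],[0,0,0],0.4],[[0,0,0],[0,0,0],0.4],[[0,0,0],[0,0,0],0.4],[[0,0,-30],[0,0,0],0.4],[[0,0,-65],[0,0,0],0.4],[[0,0,-99],[0,0,0],0.4],[[0,0,-99],[0,0,0],0.08],[[0,0,-99],[0,0,0],0.08]]'

```text
clock: 31.55
tool_pos: [0.5989, -0.1307, 0.1825]
orientation: [180.0, -0.3, 6.2]
force: [0.2, 0.0, -1.8]
opening: 0.0609
gripper_force: 0.0
```

Call:
move_arm --motion '[[[-76,188.5,0],[0,0,0],0.08],[[-76,188.5,0],[0,0,0],0.08],[[-76,188.5,0],[0,0,0],0.08],[[-76,188.5,0],[0,0,0],0.08],[[-76,188.5,0],[0,0,0],0.08],[[-76,188.5,10],[0,0,0],0.08],[[-76,188.5,40],[0,0,0],0.08],[[-76,188.5,75],[0,0,0],0.08],[[-76,188.5,100],[0,0,0],0.08],[[-76,188.5,105],[0,0,0],0.08]]'

```text
clock: 32.38
tool_pos: [0.5385, -0.3253, 0.0688]
orientation: [-179.8, 0.5, 6.1]
force: [-0.4, 1.4, -0.3]
opening: 0.0805
gripper_force: 0.0
```

Call:
move_arm --motion '[[[0,0,0],[0,0,0],1],[[0,0,0],[0,0,0],1],[[0,0,0],[0,0,0],1],[[0,0,0],[0,0,0],1],[[0,0,0],[0,0,0],1],[[0,0,0],[0,0,0],1],[[0,0,0],[0,0,0],1],[[0,0,0],[0,0,0],1],[[0,0,0],[0,0,0],1]]'

```text
clock: 33.13
tool_pos: [0.5407, -0.3253, 0.0753]
orientation: [-179.9, 0.1, 6.2]
force: [-4.7, 6.8, 3.2]
opening: 0.0322
gripper_force: 30.0
```

Call:
move_arm --motion '[[[0,0,0],[0,0,0],1],[[0,0,0],[0,0,0],1],[[0,0,0],[0,0,0],1],[[0,0,0],[0,0,0],1]]'

```text
clock: 33.47
tool_pos: [0.5408, -0.3253, 0.0753]
orientation: [-179.9, 0.1, 6.2]
force: [-5.3, 6.0, 3.3]
opening: 0.0325
gripper_force: 30.0
```

Call:
move_arm --motion '[[[0,0,0],[0,0,0],0.08],[[0,0,0],[0,0,0],0.08],[[0,0,0],[0,0,0],0.08],[[0,0,0],[0,0,0],0.08],[[0,0,0],[0,0,0],0.08],[[0,0,0],[0,0,0],0.08],[[0,0,-35],[0,0,0],0.08],[[0,0,-70],[0,0,0],0.08],[[0,0,-105],[0,0,0],0.4],[[0,0,-105],[0,0,0],0.4]]'

```text
clock: 34.3
tool_pos: [0.5459, -0.3287, 0.1883]
orientation: [179.6, -0.6, 6.3]
force: [1.4, -0.4, 1.6]
opening: 0.0719
gripper_force: 0.0
```

Call:
move_arm --motion '[[[76,-188.5,0],[0,0,0],0.4],[[76,-188.5,0],[0,0,0],0.4],[[76,-188.5,0],[0,0,0],0.4],[[76,-188.5,0],[0,0,0],0.4],[[76,-188.5,0],[0,0,0],0.4],[[76,-188.5,10],[0,0,0],0.4],[[76,-188.5,40],[0,0,0],0.4],[[76,-188.5,70],[0,0,0],0.4],[[76,-188.5,90],[0,0,0],0.4],[[76,-188.5,100],[0,0,0],0.4]]'

```text
clock: 35.13
tool_pos: [0.5961, -0.131, 0.077]
orientation: [-180.0, 0.2, 6.2]
force: [-1.0, -0.9, -1.3]
opening: 0.0527
gripper_force: 0.0
```

Call:
move_arm --motion '[[[0,0,0],[0,0,0],0.4],[[0,0,0],[0,0,0],1],[[0,0,0],[0,0,0],1],[[0,0,0],[0,0,0],1],[[0,0,0],[0,0,0],1],[[0,0,0],[0,0,0],1],[[0,0,0],[0,0,0],1],[[0,0,0],[0,0,0],1],[[0,0,0],[0,0,0],1]]'

```text
clock: 35.88
tool_pos: [0.5977, -0.1308, 0.0801]
orientation: [180.0, -0.0, 6.2]
force: [-1.3, 0.3, 4.9]
opening: 0.0159
gripper_force: 30.0
```

Call:
move_arm --motion '[[[0,0,-35],[0,0,0],1],[[0,0,-70],[0,0,0],1],[[0,0,-100],[0,0,0],1],[[0,0,-135],[0,0,0],1],[[0,0,-135],[0,0,0],1],[[0,0,-135],[0,0,0],1]]'

```text
clock: 36.38
tool_pos: [0.5984, -0.1307, 0.2167]
orientation: [-180.0, -0.2, 6.2]
force: [-0.4, -0.6, -3.5]
opening: 0.0157
gripper_force: 30.0
```

Call:
move_arm --motion '[[[53.5,-372,0],[0,0,10.7],1],[[53.5,-372,0],[0,0,10.7],1],[[53.5,-372,0],[0,0,10.7],1],[[53.5,-372,0],[0,0,10.7],1],[[53.5,-372,0],[0,0,10.7],1],[[53.5,-372,0],[0,0,10.7],1],[[53.5,-372,0],[0,0,10.7],1],[[53.5,-372,0],[0,0,10.7],1],[[53.5,-372,0],[0,0,10.7],1],[[53.5,-372,0],[0,0,10.7],1]]'

```text
clock: 37.22
tool_pos: [0.6097, 0.2508, 0.2118]
orientation: [180.0, 0.1, -4.3]
force: [0.8, -1.1, -1.8]
opening: 0.0159
gripper_force: 30.0
```

Call:
move_arm --motion '[[[0,0,0],[0,0,0],1],[[0,0,30],[0,0,0],1],[[0,0,60],[0,0,0],1],[[0,0,90],[0,0,0],1],[[0,0,105],[0,0,0],1],[[0,0,105],[0,0,0],1],[[0,0,105],[0,0,0],1]]'

```text
clock: 37.8
tool_pos: [0.6098, 0.2433, 0.1081]
orientation: [179.9, 0.1, -4.5]
force: [-0.5, -0.1, -1.7]
opening: 0.016
gripper_force: 30.0
```

Call:
move_arm --motion '[[[0,0,5],[0,0,0],1],[[0,0,10],[0,0,0],1],[[0,0,15],[0,0,0],1],[[0,0,20],[0,0,0],1],[[0,0,23],[0,0,0],1],[[0,0,23],[0,0,0],1],[[0,0,23],[0,0,0],1]]'

```text
clock: 38.38
tool_pos: [0.6104, 0.2449, 0.0866]
orientation: [-180.0, -0.0, -4.5]
force: [0.7, 0.7, -1.9]
opening: 0.0159
gripper_force: 30.0
```

Release, rise, move clear of the cart's centre and look at everything, including any place a purple carrier could be hidden.

Call:
move_arm --motion '[[[0,0,0],[0,0,0],0.6],[[0,0,0],[0,0,0],0.6],[[0,0,0],[0,0,0],0.6],[[0,0,0],[0,0,0],0.6],[[0,0,0],[0,0,0],0.6],[[0,0,-40],[0,0,0],0.6],[[0,0,-80],[0,0,0],0.6],[[0,0,-120],[0,0,0],0.4],[[0,0,-160],[0,0,0],0.4],[[0,0,-200],[0,0,0],0.4]]'

```text
clock: 39.22
tool_pos: [0.6101, 0.2446, 0.2889]
orientation: [-180.0, -0.0, -4.5]
force: [1.6, 0.8, -0.4]
opening: 0.0489
gripper_force: 0.0
```

Call:
move_arm --motion '[[[-150,60,0],[0,0,0],0.4],[[-150,60,0],[0,0,0],0.4],[[-150,60,0],[0,0,0],0.4],[[-150,60,0],[0,0,0],0.4],[[-150,60,0],[0,0,0],0.4],[[-150,60,0],[0,0,0],0.4],[[-150,60,0],[0,0,0],0.4]]'

```text
clock: 39.8
tool_pos: [0.4564, 0.197, 0.2874]
orientation: [-179.9, -0.1, -4.5]
force: [0.2, 0.5, -0.1]
opening: 0.053
gripper_force: 0.0
```

Run:
```python
from h import *
a=ctrl.snapshot('scene')['color'];b=ctrl.snapshot('side')['color'];w=ctrl.snapshot('wrist')['color'][:250]
r=cv2.resize
top=np.hstack([r(a,(400,300),interpolation=cv2.INTER_AREA),r(b,(400,300),interpolation=cv2.INTER_AREA)])
bot=np.hstack([r(w,(448,200)),r(a[130:260,250:400],(231,200)),np.zeros((200,121,3),np.uint8)])
bot[:,679:]=r(b[140:260,200:273],(121,200))
cv2.imwrite('pics/f.png',np.vstack([top,bot]))
```

```text
(no output)
```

View pics/f.png

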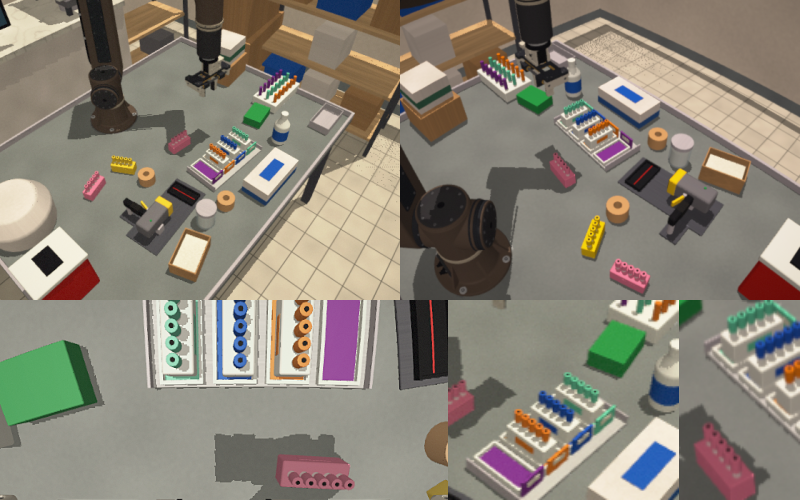

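The green, blue and orange carriers are all home and upright. No purple carrier shows in any view, and the other objects haven't moved.

```bash
python3 -c "
from plant import ctrl
print(ctrl.close_job())"
```

```text
the job is handed in; nothing more can be done
None
```

The blue, orange and green carriers were each scanned in that order and put upright in their own bays, no purple carrier was on the cart, and I handed the job in at about 40 s; the hand-in returned no verdict.

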